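# Re-home the mixed-up airway resistors on the ventilator test bench

### The arm

A 6-joint arm with a two-finger parallel gripper is mounted at the origin on the work surface. World frame = base frame: x ahead of the robot, y to its left, z up, the work surface at z = 0. Lengths are in m, angles in rad, forces in N, time in s.
With the tool pointing down it reaches from about 0.375 to 0.9 m from the base axis. Payload 3.1 kg.
Tool frame: the origin (TCP) lies on the centre line of the jaws, within the pads' length; the fingertips stand 22 mm ahead of it and the grasp point (between the pads) lies 3 mm ahead of it; z points along the fingers, x is the direction in which the jaws open and shut, and the axes are right-handed (so a half turn about z gives the same grasp; the last joint's range is limited). The gripper opens to 87 mm and grips with 3 to 60 N. Pads are 19 mm wide; open, the fingers measure 117 mm over their backs; the gripper's body (75 mm by 190 mm) begins 51 mm behind the grasp point.
Start: joints at [0.947, 0.527, 1.433, -0, 1.181, -0.178], TCP at [0.269, 0.564, 0.245] pointing down, gripper open.
Joint ranges: [-3.08, 3.08], [-0.75, 2.2], [0.22, 2.44], [-1.43, 4.57], [0, 2.65], [-2.85, 2.85]. Speed limits (rad/s): [2.79, 2.79, 3.14, 3.14, 3.14, 3.14].

### API

Orientations are given as a unit quaternion [x, y, z, w].
In Python, from rig import robot, camera, order gives the robot as it stands.
- The arm moves only by the shell command python3 -m pendant 'ROWS' [OPENING] [FORCE]. ROWS is JSON, a list of rows, each a list of 2 entries, a list of its own where there are three numbers: the shift along the tool's x, y, z in mm, then the turn about the tool's z in degrees. A call has 1 to 8 rows; each row shifts and turns the commanded pose from where the row before left it, along the tool's axes as they then stand; what a row does not reach is not made up. A row lasts 1/8 s, in which the tool goes at most 62.5 mm and 10.7 degrees, less where a joint would pass 70% of its speed; a pose out of reach is approached as far as the arm can. A call with a gripper value outside its range is refused whole. OPENING is the finger opening in mm, from 0 to 87, set as the call begins (- or left out, the last holds). The fingers move at their own pace and stop on an object; FORCE is the grip in N (left out, the last holds). Time passes only in rows, so rows that do not move let the fingers close. It gives the time, the measured TCP pose, the force and the opening at its end, in the units of the state.
- robot.get_obs(): the state, without advancing time (a new reading comes with each control period).
- camera(name): name is "side" or "top" or "wrist"; returns a dict with "pixels" (420x560x3 uint8, blue, green, red), "mtx" (3x3 intrinsics, pixels), "R" (3x3) and "t" (3): a world point X has camera coordinates R X + t. Camera axes: x right, y down, z forward; pixel columns grow to the right and rows downward; lengths in m; the calibration is good to about 2 mm. A picture is of the moment at which its call begins. There is no depth.
- order.hand_in(): hands the job in, once; it reports no verdict.
The state is a dict: "time": time; "q": joint angles; "joint_velocities": joint speeds; "joint_torque": joint torques, N m; "position": TCP position; "tool_rot": TCP orientation; "ft_force": force on the tool from outside, world axes, zero at the start; "moment": the same for the moment, N m; "grip_width": finger opening in m.
Only numpy, scipy, OpenCV 4.12 (cv2) and the standard library are available. Lean on these libraries where they do the work, as an engineer would, in place of code of your own. Each camera call takes 0.05 s, during which the arm holds its last target. There are 200 camera calls.

### The job

The four colour-coded airway resistors have been put back on the wrong pads. Move every one to the pad of its own colour, standing upright and flat in the recess; the empty grey pad is free for parking one on the way. These are clean breathing parts: never put one down on the bench itself or tip one over, and leave the spray bottle where it stands.

Things in the scene. Friction and masses are not known exactly. Their poses are not given: they have to be found in the camera images.
- blue_mid (a point): centre (half-way up, on the axis) of the blue airway resistor: a loose round part, 0.16 kg, 70 mm tall, standing upright (z up). From below: foot flange 48 mm in diameter, 11 mm high; plain body 40 mm in diameter from 11 to 48 mm up (grip it here, any yaw); shoulder; port 23 mm in diameter from 54 to 70 mm up. This point is 35 mm above its underside. Starts in another colour's pad
- green_mid (a point): centre (half-way up, on the axis) of the green airway resistor: a loose round part, 0.16 kg, 70 mm tall, standing upright (z up). From below: foot flange 48 mm in diameter, 11 mm high; plain body 40 mm in diameter from 11 to 48 mm up (grip it here, any yaw); shoulder; port 23 mm in diameter from 54 to 70 mm up. This point is 35 mm above its underside. Starts in another colour's pad
- red_mid (a point): centre (half-way up, on the axis) of the red airway resistor: a loose round part, 0.16 kg, 70 mm tall, standing upright (z up). From below: foot flange 48 mm in diameter, 11 mm high; plain body 40 mm in diameter from 11 to 48 mm up (grip it here, any yaw); shoulder; port 23 mm in diameter from 54 to 70 mm up. This point is 35 mm above its underside. Starts in another colour's pad
- yellow_mid (a point): centre (half-way up, on the axis) of the yellow airway resistor: a loose round part, 0.16 kg, 70 mm tall, standing upright (z up). From below: foot flange 48 mm in diameter, 11 mm high; plain body 40 mm in diameter from 11 to 48 mm up (grip it here, any yaw); shoulder; port 23 mm in diameter from 54 to 70 mm up. This point is 35 mm above its underside. Starts in another colour's pad
- pad_blue: the blue pad, home of the blue resistor: a square fixed block 96 x 96 mm, 20 mm high, with a round recess 68 mm in diameter and 5 mm deep in its top (black floor, 15 mm above the bench). Origin at the centre of its underside, on the bench; z up, x and y along its sides. A resistor standing in the recess has its centre 50 mm above the bench. Occupied at the start
- pad_green: the green pad, home of the green resistor: a square fixed block 96 x 96 mm, 20 mm high, with a round recess 68 mm in diameter and 5 mm deep in its top (black floor, 15 mm above the bench). Origin at the centre of its underside, on the bench; z up, x and y along its sides. A resistor standing in the recess has its centre 50 mm above the bench. Occupied at the start
- pad_red: the red pad, home of the red resistor: a square fixed block 96 x 96 mm, 20 mm high, with a round recess 68 mm in diameter and 5 mm deep in its top (black floor, 15 mm above the bench). Origin at the centre of its underside, on the bench; z up, x and y along its sides. A resistor standing in the recess has its centre 50 mm above the bench. Occupied at the start
- pad_yellow: the yellow pad, home of the yellow resistor: a square fixed block 96 x 96 mm, 20 mm high, with a round recess 68 mm in diameter and 5 mm deep in its top (black floor, 15 mm above the bench). Origin at the centre of its underside, on the bench; z up, x and y along its sides. A resistor standing in the recess has its centre 50 mm above the bench. Occupied at the start
- pad_park: the parking pad: the same fixed block as the coloured pads (96 x 96 x 20 mm, round recess 68 mm in diameter, 5 mm deep) in light grey. Empty at the start. Origin at the centre of its underside
- spray: bystander: a loose white spray bottle standing upright on the bench, 72 mm in diameter, 190 mm tall. Origin at the centre of its underside, z up

How it is judged:
By the outcome, as a careful person would: the job done as asked, in the order asked, and still so for the second after the job is handed in, with the robot touching nothing.
It also fails if it takes over 136 s, if anything falls off the work surface, if the arm or the gripper's body presses on something with over 40 N, if the wrist force passes 120 N, or if a joint passes its speed limit or range.

## Working session

There is one attempt and no reset: what is moved stays moved. The work goes in short steps, Python scripts to look and compute and a shell command to move; the robot and the scene stay as the last step left them, time stands still between calls to the robot, and variables do not carry over. Pictures are saved under pics/ and viewed, about 12 in all and at most 16, crops included, and the job is handed in when it is done.

```bash
mkdir -p pics; ls
python3 - <<'E'
from rig import robot,camera
import cv2,numpy as np
for n in("top","side"):
    c=camera(n);cv2.imwrite(f"pics/{n}0.png",c["pixels"]);np.savez(f"{n}0.npz",**c);print(n,c["mtx"].tolist(),c["R"].round(4).tolist(),c["t"])
o=robot.get_obs();print(o["time"],o["position"],o["tool_rot"],o["grip_width"])
E
```

```text
pics
top [[379.13211560963606, 0.0, 273.8485717168382], [0.0, 379.13211560963606, 209.80792542056528], [0.0, 0.0, 1.0]] [[0.0288, -0.9996, -0.0074], [-0.9957, -0.0281, -0.0878], [0.0875, 0.0099, -0.9961]] [0.07165279 0.58729681 0.9293558 ]
side [[383.12560801854136, 0.0, 283.2297301480571], [0.0, 383.12560801854136, 212.34376318325553], [0.0, 0.0, 1.0]] [[0.7631, -0.646, 0.0199], [-0.3688, -0.4606, -0.8073], [0.5307, 0.6087, -0.5898]] [-0.37670451  0.30056675  0.57508637]
0.1 [0.26910133 0.56343338 0.24365443] [ 8.45922137e-01  5.33305516e-01 -9.11192547e-04  3.65566396e-04] 0.08671874053829588
```

View pics/top0.png

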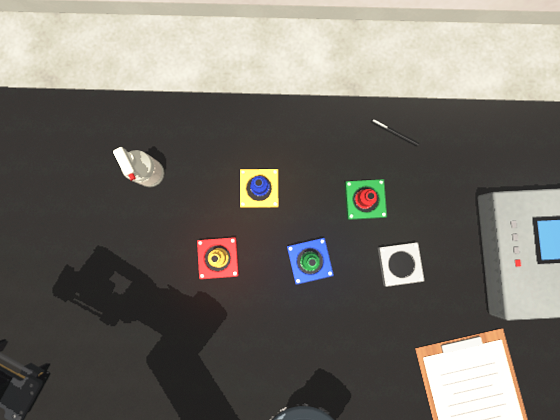

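View pics/side0.png

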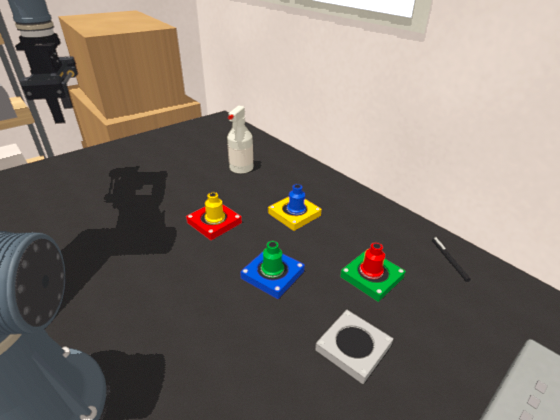

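Top view: the pads are at yellow (259,188), holding blue; green (366,199), holding red; red (218,258), holding yellow; and blue (310,261), holding green. The empty park pad is at (401,264) and the spray bottle at (140,168). The side view agrees. This is a 4-cycle, so green gets parked first.

```bash
cat > loc.py <<'E'
import cv2,numpy as np
from scipy.optimize import least_squares
HUE={"red":0,"yellow":28,"green":65,"blue":113}
def proj(c,X):
    p=c["R"]@np.atleast_2d(X).T+c["t"][:,None]; p=c["mtx"]@p; return (p[:2]/p[2]).T
def cen(pts):
    h=cv2.convexHull(np.float32(pts)); m=cv2.moments(h); return np.array([m["m10"],m["m01"]])/m["m00"],m["m00"],h
a=np.linspace(0,2*np.pi,40,endpoint=False)
def circ(r,z): return np.c_[r*np.cos(a),r*np.sin(a),0*a+z]
RES=np.vstack([circ(.020,.026),circ(.020,.063),circ(.0115,.069),circ(.0115,.085)])
RES=np.vstack([circ(.024,.015),circ(.024,.026),RES])
PAD=np.array([[x,y,z] for x in(-.048,.048) for y in(-.048,.048) for z in(0,.02)])
def mask(c,col):
    hsv=cv2.cvtColor(c["pixels"],cv2.COLOR_BGR2HSV).astype(int)
    if col=="park": m=(hsv[...,1]<40)&(hsv[...,2]>110)
    else:
        d=abs((hsv[...,0]-HUE[col]+90)%180-90); m=(d<12)&(hsv[...,1]>110)&(hsv[...,2]>35)
    return m.astype(np.uint8)
def blob(c,col,guess,rad):
    n,l,s,ct=cv2.connectedComponentsWithStats(mask(c,col),connectivity=8)
    # pieces whose centre lies near the guess
    k=[i for i in range(1,n) if s[i,4]>=6 and np.hypot(*(ct[i]-guess))<rad]
    ys,xs=np.where(np.isin(l,k)); 
    return cen(np.r_[np.c_[xs-.5,ys-.5],np.c_[xs+.5,ys+.5],np.c_[xs-.5,ys+.5],np.c_[xs+.5,ys-.5]])
def rot(y): return np.array([[np.cos(y),-np.sin(y),0],[np.sin(y),np.cos(y),0],[0,0,1]])
def fit(cams,col,model,guess_xy,rad,yaw=0):
    obs=[blob(c,col,proj(c,np.r_[guess_xy,.03])[0],rad) for c in cams]
    M=model@rot(yaw).T
    f=lambda p:np.concatenate([cen(proj(c,M+np.r_[p,0]))[0]-o[0] for c,o in zip(cams,obs)])
    r=least_squares(f,guess_xy,x_scale=.01,diff_step=1e-3)
    return r.x,r.fun.round(2),[round(o[1]/cen(proj(c,M+np.r_[r.x,0]))[1],2) for c,o in zip(cams,obs)]
def ray(c,uv,z):
    d=c["R"].T@np.linalg.solve(c["mtx"],np.r_[uv,1]); o=-c["R"].T@c["t"]; return (o+d*(z-o[2])/d[2])[:2]
PIX={"yellow":(259,188),"green":(366,199),"red":(218,258),"blue":(310,261),"park":(401,264)}
ON={"yellow":"blue","green":"red","red":"yellow","blue":"green"}
E
python3 - <<'E'
from loc import *
cams=[dict(np.load(n+"0.npz")) for n in("top","side")]
for p,uv in PIX.items():
    g=ray(cams[0],uv,.02)
    for cs,t in((cams[:1],"top"),(cams[1:],"side"),(cams,"both")):
        print("pad",p,t,*fit(cs,p,PAD,g,22 if p!="park" else 30))
    o=blob(cams[0],p,proj(cams[0],np.r_[g,.02])[0],22); print("  rect",cv2.minAreaRect(o[2]))
    if p in ON:
        for cs,t in((cams[:1],"top"),(cams[1:],"side"),(cams,"both")):
            print("   res",ON[p],t,*fit(cs,ON[p],RES,g,25))
E
```

```text
pad yellow top [0.64152083 0.12794417] [ 0. -0.] [1.06]
pad yellow side [0.6389973  0.12871297] [ 0. -0.] [1.1]
pad yellow both [0.64044066 0.12853058] [-0.24  0.41  0.47 -0.17] [1.06, 1.11]
  rect ((259.0, 188.0), (39.0, 39.0), 90.0)
   res blue top [0.64514455 0.12730579] [ 0. -0.] [1.06]
   res blue side [0.64514352 0.12993167] [ 0. -0.] [1.07]
   res blue both [0.64480569 0.12826072] [-0.38  0.12  0.34  0.34] [1.06, 1.06]
pad green top [ 0.6207304 -0.1447662] [-0. -0.] [1.06]
pad green side [ 0.61890848 -0.14278124] [ 0. -0.] [1.05]
pad green both [ 0.61970805 -0.14348672] [-0.5   0.38  0.51  0.01] [1.06, 1.05]
  rect ((365.4620361328125, 198.85516357421875), (39.578643798828125, 40.753082275390625), 86.633544921875)
   res red top [ 0.62014927 -0.14049549] [-0. -0.] [1.08]
   res red side [ 0.62079371 -0.13813978] [0. 0.] [1.1]
   res red both [ 0.62021378 -0.13925186] [-0.5  -0.04  0.24  0.41] [1.08, 1.1]
pad red top [0.46053989 0.22793849] [ 0. -0.] [1.11]
pad red side [0.45898774 0.22748492] [-0. -0.] [1.11]
pad red both [0.45987684 0.22794457] [-0.01  0.27  0.21 -0.22] [1.11
[... 414 characters left out ...]
.] [1.05]
pad blue both [ 0.45958542 -0.00511134] [-0.12  0.35  0.29 -0.16] [1.11, 1.05]
  rect ((309.69525146484375, 260.6202087402344), (41.18212890625, 40.81153869628906), 76.60750579833984)
   res green top [ 0.4599108  -0.00482056] [-0. -0.] [1.01]
   res green side [ 4.62502346e-01 -3.84436227e-04] [0. 0.] [1.0]
   res green both [ 0.46084565 -0.00292725] [-0.76 -0.4   0.15  1.01] [1.01, 1.0]
pad park top [ 0.45876038 -0.23629902] [ 0. -0.] [1.06]
pad park side [ 0.45889569 -0.23165463] [-0.  0.] [1.06]
pad park both [ 0.45865104 -0.23315245] [-1.25  0.01  0.56  0.66] [1.06, 1.06]
  rect ((401.1756896972656, 264.0540771484375), (41.75734329223633, 40.93534469604492), 80.53767395019531)
```

Both cameras agree to about 2–4 mm. I'll turn the tool so its x lies along world x, which makes tool y = −world y. Then I'll go above green.

```bash
python3 -m pendant '[[[0,0,0],9.2],[[0,0,0],9.2],[[0,0,0],9.2],[[0,0,0],9.2],[[0,0,0],9.2],[[0,0,0],9.2],[[0,0,0],9.2],[[0,0,0],0]]' 87 20
python3 -m pendant '[[[19,55,0],0],[[19,55,0],0],[[19,55,0],0],[[19,55,0],0],[[19,55,0],0],[[19,55,0],0],[[19,55,0],0],[[0,0,0],0]]'
python3 -c "
from rig import robot;o=robot.get_obs();print(o['time'],o['position'],o['tool_rot'])"
```

```text
time: 1.1
position: [0.2692, 0.5636, 0.244]
tool_rot: [1.0, 0.001, -0.0, 0.0]
ft_force: [-0.3, -0.8, -0.1]
grip_width: 0.0872
time: 2.1
position: [0.4045, 0.1758, 0.2447]
tool_rot: [1.0, -0.002, 0.0, 0.0]
ft_force: [0.2, 0.8, -0.0]
grip_width: 0.0868
2.1 [0.40447459 0.1757734  0.24466387] [ 9.99998390e-01 -1.72726519e-03  3.99492338e-04  2.76592138e-04]
```

```bash
python3 -m pendant '[[[14,45,0],0],[[14,45,0],0],[[14,45,0],0],[[14,44,0],0],[[0,0,0],0],[[0,0,0],0]]'
python3 - <<'E'
from loc import *
from rig import robot,camera
c=camera("wrist");cv2.imwrite("pics/w1.png",c["pixels"]);o=robot.get_obs();print(o["time"],o["position"])
g=np.array([.4605,-.003]);print(proj(c,np.r_[g,.085]),proj(c,np.r_[g,.015]),proj(c,[.4595,-.005,.02]))
E
```

```text
time: 2.85
position: [0.4583, 0.0013, 0.2443]
tool_rot: [1.0, 0.001, -0.001, -0.001]
ft_force: [0.5, -0.8, 0.2]
grip_width: 0.087
2.9 [0.45821292 0.00160796 0.24433927]
[[282.06142947 206.34470368]] [[281.66145553 192.64344555]] [[280.81360102 195.15797339]]
```

View pics/w1.png

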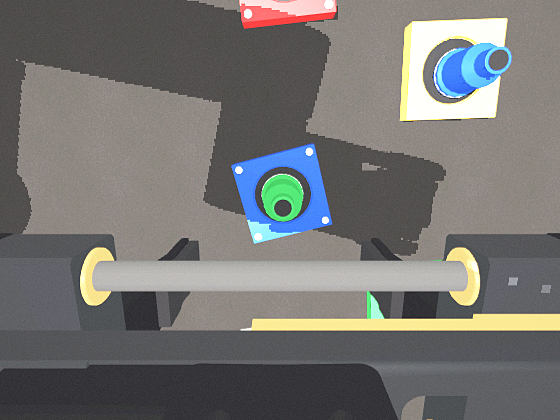

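The wrist view shows the green port's top at (283,208), where I predicted (282,206), and the blue pad's centre at (282,194), predicted (281,195). The calibration is good, so I'll descend and grip.

```bash
python3 -m pendant '[[[2.5,4.5,0],0],[[0,0,50],0],[[0,0,50],0],[[0,0,50],0],[[0,0,25],0],[[0,0,16],0],[[0,0,0],0]]'
python3 -m pendant '[[[0,0,0],0],[[0,0,0],0],[[0,0,0],0],[[0,0,0],0],[[0,0,0],0],[[0,0,0],0],[[0,0,0],0],[[0,0,0],0]]' 20 25
```

```text
time: 3.78
position: [0.4609, -0.0036, 0.0526]
tool_rot: [1.0, 0.001, -0.001, -0.0]
ft_force: [0.5, -0.1, 0.1]
grip_width: 0.087
time: 4.78
position: [0.4615, -0.0044, 0.0536]
tool_rot: [1.0, 0.0, -0.0, 0.0]
ft_force: [-0.3, -0.5, 2.5]
grip_width: 0.0395
```

```bash
python3 -m pendant '[[[0,0,-20],0],[[0,0,-40],0],[[0,0,-50],0],[[0,0,0],0]]'
python3 -m pendant '[[[0,30,0],0],[[0,40,0],0],[[-1,45,0],0],[[-1,45,0],0],[[0,40,0],0],[[0,30,0],0],[[0,0,0],0],[[0,0,0],0]]'
python3 - <<'E'
from loc import *
from rig import robot,camera
c=camera("wrist");cv2.imwrite("pics/w2.png",c["pixels"]);o=robot.get_obs();print(o["time"],o["position"])
print(proj(c,[.4587,-.233,.02]))
E
```

```text
time: 5.28
position: [0.4637, -0.0048, 0.1663]
tool_rot: [1.0, 0.001, 0.004, 0.001]
ft_force: [1.1, 0.9, -2.0]
grip_width: 0.0394
time: 6.28
position: [0.4586, -0.233, 0.1621]
tool_rot: [1.0, 0.0, -0.002, -0.001]
ft_force: [-0.3, 0.2, -2.3]
grip_width: 0.0397
6.325 [ 0.45875694 -0.23274881  0.1624141 ]
[[280.20795238 206.31182126]]
```

View pics/w2.png

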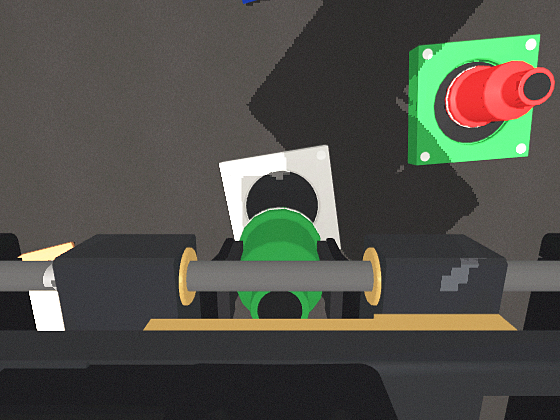

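Park recess spans columns 246–318 (centre about 282, predicted 280), with its top edge at about row 172. The held green part is upright and aligned over it. Lowering now.

```bash
python3 -m pendant '[[[0,0,40],0],[[0,0,40],0],[[0,0,20],0],[[0,0,5],0],[[0,0,0],0],[[0,0,0],0]]'
```

```text
time: 7.08
position: [0.4604, -0.2345, 0.0595]
tool_rot: [1.0, 0.001, 0.001, 0.001]
ft_force: [0.8, 0.3, -1.7]
grip_width: 0.0391
```

```bash
python3 -m pendant '[[[0,0,2],0],[[0,0,1],0],[[0,0,0],0]]'; python3 -m pendant '[[[0,0,1.5],0],[[0,0,0],0],[[0,0,0],0]]'
```

```text
time: 7.45
position: [0.4597, -0.2345, 0.0557]
tool_rot: [1.0, 0.0, 0.0, 0.0]
ft_force: [-0.3, -0.1, -1.7]
grip_width: 0.0395
time: 7.82
position: [0.4597, -0.2344, 0.054]
tool_rot: [1.0, 0.0, -0.0, -0.0]
ft_force: [0.4, -0.7, -1.5]
grip_width: 0.0396
```

```bash
python3 -m pendant '[[[0,0,1],0],[[0,0,0],0],[[0,0,0],0]]'; python3 -m pendant '[[[0,0,0.5],0],[[0,0,0],0],[[0,0,0],0]]'
```

```text
time: 8.2
position: [0.4598, -0.2345, 0.0537]
tool_rot: [1.0, 0.001, 0.0, 0.0]
ft_force: [-0.5, -0.0, 5.7]
grip_width: 0.0395
time: 8.57
position: [0.4598, -0.2345, 0.0536]
tool_rot: [1.0, 0.001, 0.0, 0.0]
ft_force: [-1.5, 0.7, 9.2]
grip_width: 0.0398
```

```bash
python3 -m pendant '[[[0,0,-0.5],0],[[0,0,0],0],[[0,0,0],0],[[0,0,0],0],[[0,0,0],0]]' 87; python3 -m pendant '[[[0,0,-20],0],[[0,0,-50],0],[[0,0,-50],0],[[20,-40,0],0],[[25,-50,0],0],[[25,-50,0],0],[[25,-50,0],0],[[25,-50,0],0]]'
python3 -m pendant '[[[25,-50,0],0],[[20,-40,0],0],[[20,-33,0],0],[[0,0,0],0],[[0,0,0],0],[[0,0,0],0]]'
python3 - <<'E'
from loc import *
from rig import robot,camera
t,s,c=camera("top"),camera("side"),camera("wrist");o=robot.get_obs();print(o["time"],o["position"])
cv2.imwrite("pics/c3.png",np.vstack([t["pixels"][150:290,140:560],s["pixels"][170:390,140:560],c["pixels"][0:230,60:480]]))
print(proj(c,[.645,.1285,.085])-[60,0],proj(c,[.6403,.1283,.02])-[60,0])
g=ray(t,PIX["park"],.02)
for cs in([t],[s],[t,s]):print(fit(cs,"green",RES,g,25))
E
```

```text
time: 9.2
position: [0.4597, -0.2344, 0.0529]
tool_rot: [1.0, 0.0, -0.0, -0.0]
ft_force: [0.6, -0.1, -0.0]
grip_width: 0.0811
time: 10.2
position: [0.58, 0.0074, 0.173]
tool_rot: [1.0, 0.001, -0.0, 0.0]
ft_force: [0.8, -0.7, 0.5]
grip_width: 0.087
time: 10.95
position: [0.6436, 0.1276, 0.1729]
tool_rot: [1.0, -0.0, -0.001, 0.0]
ft_force: [-0.0, -0.8, 0.4]
grip_width: 0.0868
11.1 [0.64410001 0.12772413 0.1731353 ]
[[221.05711051 221.44314807]] [[215.70912706 202.48926238]]
(array([ 0.45849349, -0.23532168]), array([-0.,  0.]), [0.98])
(array([ 0.46024943, -0.2316474 ]), array([-0., -0.]), [0.97])
(array([ 0.45936517, -0.23293704]), array([-0.98, -0.39,  0.23,  0.78]), [0.98, 0.97])
```

View pics/c3.png

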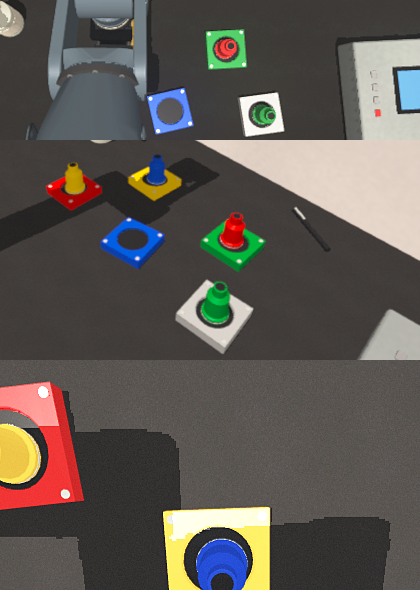

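Green stands upright and centred in the park pad. The blue port's top is at crop (221,220), where I predicted (221,221). Next I'll pick up blue and carry it to the blue pad.

```bash
python3 -m pendant '[[[1,-0.5,50],0],[[0,0,40],0],[[0,0,20],0],[[0,0,10],0],[[0,0,0],0]]'
python3 -m pendant '[[[0,0,0],0],[[0,0,0],0],[[0,0,0],0],[[0,0,0],0],[[0,0,0],0],[[0,0,0],0],[[0,0,0],0]]' 20
python3 -m pendant '[[[0,0,-20],0],[[0,0,-40],0],[[0,0,-50],0],[[0,0,0],0]]'
python3 -m pendant '[[[-20,14,0],0],[[-40,28,0],0],[[-45,32,0],0],[[-40,30,0],0],[[-25,19,0],0],[[-15,10,0],0],[[0,0,0],0],[[0,0,0],0]]'
```

```text
time: 11.72
position: [0.6458, 0.1292, 0.0533]
tool_rot: [1.0, 0.0, 0.0, -0.0]
ft_force: [0.0, 1.0, 1.2]
grip_width: 0.0869
time: 12.6
position: [0.6454, 0.1293, 0.0531]
tool_rot: [1.0, 0.001, 0.0, -0.0]
ft_force: [-0.2, -0.0, 0.5]
grip_width: 0.0391
time: 13.1
position: [0.6489, 0.1295, 0.1692]
tool_rot: [1.0, 0.001, 0.006, -0.0]
ft_force: [-0.2, 0.8, -1.4]
grip_width: 0.0394
time: 14.1
position: [0.462, -0.0038, 0.1632]
tool_rot: [1.0, 0.001, 0.001, 0.0]
ft_force: [-0.0, 0.4, -1.7]
grip_width: 0.0395
```

```bash
python3 -m pendant '[[[-2,0.5,0],0],[[0,0,40],0],[[0,0,40],0],[[0,0,20],0],[[0,0,7],0],[[0,0,1],0],[[0,0,0],0]]';python3 -m pendant '[[[0,0,1],0],[[0,0,0],0],[[0,0,0],0]]';python3 -m pendant '[[[0,0,1],0],[[0,0,0],0],[[0,0,0],0]]'
```

```text
time: 14.98
position: [0.4592, -0.0044, 0.0557]
tool_rot: [1.0, 0.001, 0.001, 0.0]
ft_force: [0.1, -0.5, -1.3]
grip_width: 0.0394
time: 15.35
position: [0.4587, -0.0045, 0.0543]
tool_rot: [1.0, 0.0, 0.0, 0.0]
ft_force: [-0.4, -0.5, -2.0]
grip_width: 0.0392
time: 15.72
position: [0.4585, -0.0044, 0.053]
tool_rot: [1.0, 0.001, -0.0, -0.0]
ft_force: [0.2, -0.3, -1.9]
grip_width: 0.0391
```

```bash
python3 -m pendant '[[[0,0,1],0],[[0,0,0],0],[[0,0,0],0]]'
```

```text
time: 16.1
position: [0.4585, -0.0044, 0.053]
tool_rot: [1.0, 0.001, 0.0, 0.0]
ft_force: [-1.9, 1.0, 8.7]
grip_width: 0.0393
```

```bash
python3 -m pendant '[[[0,0,-0.5],0],[[0,0,0],0],[[0,0,0],0],[[0,0,0],0],[[0,0,0],0]]' 87; python3 -m pendant '[[[0,0,-20],0],[[0,0,-50],0],[[0,0,-50],0],[[0,-40,0],0],[[0,-50,0],0],[[0,-50,0],0],[[2,-50,0],0],[[2,-40,0],0]]'
python3 -m pendant '[[[0,0,0],0],[[0,0,0],0],[[0,0,0],0]]'
python3 - <<'E'
from loc import *
from rig import robot,camera
t,s,c=camera("top"),camera("side"),camera("wrist");o=robot.get_obs();print(o["time"],o["position"])
cv2.imwrite("pics/c4.png",np.vstack([t["pixels"][150:290,140:560],s["pixels"][170:390,140:560],c["pixels"][0:230,60:480]]))
print(proj(c,[.462,.2255,.085])-[60,0],proj(c,[.46,.228,.02])-[60,0])
for cs in([t],[s],[t,s]):print(fit(cs,"blue",RES,np.array([.4595,-.005]),12))
E
```

```text
time: 16.73
position: [0.4585, -0.0044, 0.0524]
tool_rot: [1.0, 0.0, -0.0, -0.0]
ft_force: [-0.6, -0.6, -0.2]
grip_width: 0.0809
time: 17.73
position: [0.4619, 0.2275, 0.1725]
tool_rot: [1.0, 0.001, -0.0, -0.0]
ft_force: [0.3, -0.6, 0.5]
grip_width: 0.0873
time: 18.1
position: [0.4621, 0.2245, 0.1724]
tool_rot: [1.0, -0.0, -0.0, 0.0]
ft_force: [-0.0, 0.3, -0.8]
grip_width: 0.0871
18.25 [0.46237154 0.22463322 0.17256476]
[[219.21968429 221.52539233]] [[217.12429101 199.67372763]]
(array([ 0.46039762, -0.00472787]), array([ 0., -0.]), [5.52])
(array([ 0.44312789, -0.02522243]), array([-0.,  0.]), [3.17])
(array([ 0.45306825, -0.01331604]), array([ 3.43,  3.09,  0.12, -5.45]), [5.46, 3.27])
```

View pics/c4.png

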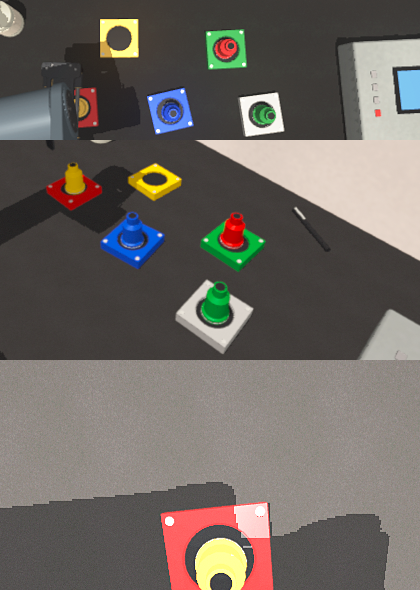

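Blue stands upright inside the blue pad's recess. The fit numbers there are invalid because the part and pad are the same colour. Yellow's top is where I predicted it. Moving yellow to the yellow pad.

```bash
python3 -m pendant '[[[0,-0.5,50],0],[[0,0,40],0],[[0,0,20],0],[[0,0,10],0],[[0,0,0],0]]'
python3 -m pendant '[[[0,0,0],0],[[0,0,0],0],[[0,0,0],0],[[0,0,0],0],[[0,0,0],0],[[0,0,0],0],[[0,0,0],0]]' 20
python3 -m pendant '[[[0,0,-20],0],[[0,0,-40],0],[[0,0,-50],0],[[0,0,0],0]]'
python3 -m pendant '[[[20,10,0],0],[[40,20,0],0],[[45,24,0],0],[[38,22,0],0],[[22,13,0],0],[[13,8,0],0],[[0,0,0],0],[[0,0,0],0]]'
```

```text
time: 18.88
position: [0.4623, 0.2258, 0.0523]
tool_rot: [1.0, 0.0, -0.0, 0.0]
ft_force: [-0.4, 0.1, -0.1]
grip_width: 0.0867
time: 19.75
position: [0.4625, 0.2261, 0.0526]
tool_rot: [1.0, 0.001, 0.0, -0.0]
ft_force: [-0.1, 0.7, 1.2]
grip_width: 0.0396
time: 20.25
position: [0.4645, 0.2268, 0.1656]
tool_rot: [1.0, 0.001, 0.004, -0.001]
ft_force: [0.4, -0.3, -2.9]
grip_width: 0.0395
time: 21.25
position: [0.6389, 0.1297, 0.1616]
tool_rot: [1.0, 0.001, -0.002, -0.0]
ft_force: [-0.4, 0.2, -2.1]
grip_width: 0.0396
```

```bash
python3 -m pendant '[[[1,1,0],0],[[0,0,40],0],[[0,0,40],0],[[0,0,20],0],[[0,0,7],0],[[0,0,1],0],[[0,0,0],0]]';python3 -m pendant '[[[0,0,1],0],[[0,0,0],0],[[0,0,0],0]]';python3 -m pendant '[[[0,0,1],0],[[0,0,0],0],[[0,0,0],0]]'
```

```text
time: 22.12
position: [0.6425, 0.1284, 0.056]
tool_rot: [1.0, 0.001, 0.001, -0.0]
ft_force: [0.5, 0.5, -2.1]
grip_width: 0.0392
time: 22.5
position: [0.6415, 0.1283, 0.0539]
tool_rot: [1.0, 0.0, 0.0, -0.0]
ft_force: [0.3, 0.5, -2.3]
grip_width: 0.0391
time: 22.88
position: [0.6415, 0.1283, 0.0527]
tool_rot: [1.0, 0.0, 0.0, 0.0]
ft_force: [-0.5, -0.2, -0.7]
grip_width: 0.0392
```

```bash
python3 -m pendant '[[[0,0,0.7],0],[[0,0,0],0],[[0,0,0],0]]'
```

```text
time: 23.25
position: [0.6415, 0.1283, 0.0526]
tool_rot: [1.0, 0.001, 0.0, 0.0]
ft_force: [-1.9, -0.2, 4.6]
grip_width: 0.039
```

```bash
python3 -m pendant '[[[0,0,-0.3],0],[[0,0,0],0],[[0,0,0],0],[[0,0,0],0],[[0,0,0],0]]' 87; python3 -m pendant '[[[0,0,-20],0],[[0,0,-50],0],[[0,0,-50],0],[[-4,50,0],0],[[-5,55,0],0],[[-4,55,0],0],[[-4,55,0],0],[[-4,53,0],0]]'
python3 -m pendant '[[[0,0,0],0],[[0,0,0],0],[[0,0,0],0]]'
python3 - <<'E'
from loc import *
from rig import robot,camera
t,s,c=camera("top"),camera("side"),camera("wrist");o=robot.get_obs();print(o["time"],o["position"])
cv2.imwrite("pics/c5.png",np.vstack([t["pixels"][150:290,140:560],s["pixels"][170:390,140:560],c["pixels"][0:230,60:480]]))
print(proj(c,[.6203,-.1395,.085])-[60,0],proj(c,[.6198,-.1437,.02])-[60,0])
E
```

```text
time: 23.88
position: [0.6414, 0.1283, 0.052]
tool_rot: [1.0, 0.0, -0.0, -0.0]
ft_force: [0.0, 0.6, 0.1]
grip_width: 0.081
time: 24.88
position: [0.6208, -0.1417, 0.174]
tool_rot: [1.0, 0.0, 0.001, 0.0]
ft_force: [0.7, 0.2, -1.0]
grip_width: 0.0871
time: 25.25
position: [0.6207, -0.1382, 0.1726]
tool_rot: [1.0, 0.001, 0.0, -0.0]
ft_force: [0.3, 0.2, -0.2]
grip_width: 0.0868
25.4 [ 0.62076341 -0.13825592  0.17229634]
[[219.00478841 224.71314285]] [[218.54431797 209.23736263]]
```

View pics/c5.png

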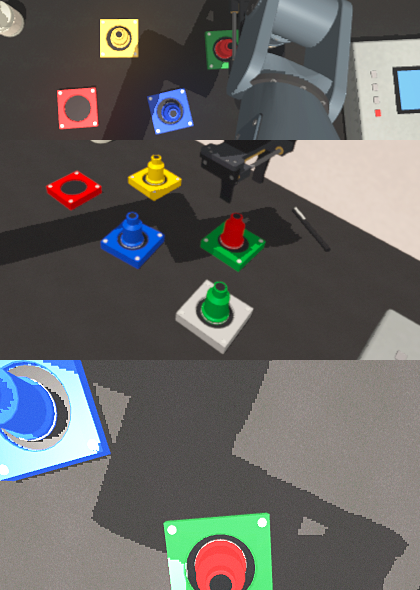

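Yellow stands well in the yellow pad. Red's top is at crop (221,222), predicted (219,225), so it's where expected. Moving red to the red pad.

```bash
python3 -m pendant '[[[0,0.5,50],0],[[0,0,40],0],[[0,0,20],0],[[0,0,10],0],[[0,0,0],0]]'
python3 -m pendant '[[[0,0,0],0],[[0,0,0],0],[[0,0,0],0],[[0,0,0],0],[[0,0,0],0],[[0,0,0],0],[[0,0,0],0]]' 20
python3 -m pendant '[[[0,0,-20],0],[[0,0,-40],0],[[0,0,-50],0],[[0,0,0],0],[[-9,-20,0],0],[[-18,-40,0],0],[[-20,-46,0],0],[[-20,-46,0],0]]'
python3 -m pendant '[[[-20,-46,0],0],[[-20,-46,0],0],[[-20,-46,0],0],[[-18,-40,0],0],[[-10,-23,0],0],[[-6,-13,0],0],[[0,0,0],0],[[0,0,0],0]]'
```

```text
time: 26.02
position: [0.621, -0.1402, 0.0523]
tool_rot: [1.0, 0.001, 0.0, 0.0]
ft_force: [0.1, 0.6, -0.0]
grip_width: 0.0871
time: 26.9
position: [0.6207, -0.1403, 0.0522]
tool_rot: [1.0, 0.001, 0.0, 0.0]
ft_force: [-0.6, -0.2, 1.2]
grip_width: 0.0393
time: 27.9
position: [0.55, 0.0144, 0.1603]
tool_rot: [1.0, 0.0, -0.003, -0.001]
ft_force: [0.0, 0.9, -0.7]
grip_width: 0.0396
time: 28.9
position: [0.4593, 0.225, 0.1618]
tool_rot: [1.0, 0.0, -0.0, 0.0]
ft_force: [0.6, -0.6, -0.9]
grip_width: 0.0395
```

```bash
python3 -m pendant '[[[0.5,-2.5,0],0],[[0,0,40],0],[[0,0,40],0],[[0,0,20],0],[[0,0,7],0],[[0,0,1],0],[[0,0,0],0]]';python3 -m pendant '[[[0,0,1],0],[[0,0,0],0],[[0,0,0],0]]';python3 -m pendant '[[[0,0,1],0],[[0,0,0],0],[[0,0,0],0]]'
```

```text
time: 29.78
position: [0.4606, 0.2281, 0.055]
tool_rot: [1.0, 0.0, 0.001, -0.0]
ft_force: [-0.4, -0.4, -1.2]
grip_width: 0.0396
time: 30.15
position: [0.4599, 0.2282, 0.0534]
tool_rot: [1.0, 0.001, 0.0, -0.0]
ft_force: [0.3, 0.8, -1.3]
grip_width: 0.0394
time: 30.52
position: [0.4598, 0.2281, 0.0521]
tool_rot: [1.0, 0.0, 0.0, -0.0]
ft_force: [-1.2, 0.0, 0.2]
grip_width: 0.0392
```

```bash
python3 -m pendant '[[[0,0,0.5],0],[[0,0,0],0],[[0,0,0],0]]'; python3 -m pendant '[[[0,0,-0.3],0],[[0,0,0],0],[[0,0,0],0],[[0,0,0],0],[[0,0,0],0]]' 87; python3 -m pendant '[[[0,0,-20],0],[[0,0,-50],0],[[0,0,-50],0],[[0,45,0],0],[[0,55,0],0],[[0,55,0],0],[[0,55,0],0],[[0,55,0],0]]'
python3 -m pendant '[[[0,55,0],0],[[0,55,0],0],[[0,50,0],0],[[0,37,0],0],[[0,0,0],0],[[0,0,0],0]]'
python3 - <<'E'
from loc import *
from rig import robot,camera
t,s,c=camera("top"),camera("side"),camera("wrist");o=robot.get_obs();print(o["time"],o["position"])
cv2.imwrite("pics/c6.png",np.vstack([t["pixels"][150:290,140:560],s["pixels"][170:390,140:560],c["pixels"][0:230,60:480]]))
print(proj(c,[.4598,-.2345,.085])-[60,0])
E
```

```text
time: 30.9
position: [0.4599, 0.2281, 0.0521]
tool_rot: [1.0, 0.001, 0.0, -0.0]
ft_force: [-1.0, 1.1, 4.9]
grip_width: 0.0393
time: 31.52
position: [0.4597, 0.2281, 0.0519]
tool_rot: [1.0, 0.001, -0.0, 0.0]
ft_force: [1.2, 0.4, 0.2]
grip_width: 0.0811
time: 32.52
position: [0.4599, -0.0386, 0.1721]
tool_rot: [1.0, 0.001, 0.0, 0.0]
ft_force: [0.9, -0.7, -0.5]
grip_width: 0.0872
time: 33.28
position: [0.4596, -0.233, 0.1717]
tool_rot: [1.0, 0.0, -0.001, -0.001]
ft_force: [-0.3, -0.4, 0.4]
grip_width: 0.0866
33.425 [ 0.45994401 -0.2323485   0.17187622]
[[219.76431059 226.08107776]]
```

View pics/c6.png

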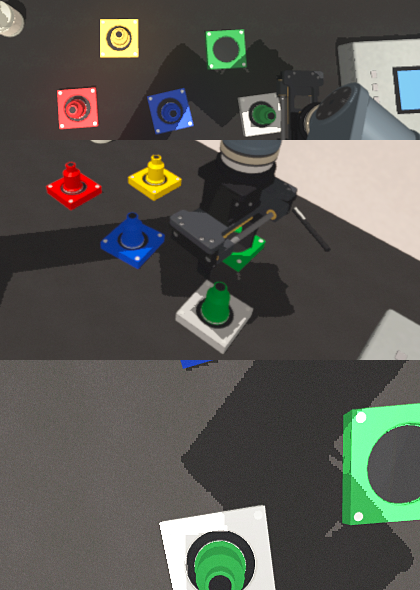

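Red, yellow and blue are all home and upright. Green's top in the park pad is at crop (220,222), as expected. Moving green home.

```bash
python3 -m pendant '[[[0,1.5,50],0],[[0,0,40],0],[[0,0,20],0],[[0,0,10],0],[[0,0,0],0]]'
python3 -m pendant '[[[0,0,0],0],[[0,0,0],0],[[0,0,0],0],[[0,0,0],0],[[0,0,0],0],[[0,0,0],0],[[0,0,0],0]]' 20
python3 -m pendant '[[[0,0,-20],0],[[0,0,-40],0],[[0,0,-50],0],[[0,0,0],0]]'
python3 -m pendant '[[[18,-10,0],0],[[35,-20,0],0],[[40,-23,0],0],[[35,-20,0],0],[[20,-11,0],0],[[12,-7,0],0],[[0,0,0],0],[[0,0,0],0]]'
```

```text
time: 34.05
position: [0.4603, -0.2347, 0.0518]
tool_rot: [1.0, 0.001, -0.0, -0.0]
ft_force: [-0.2, 0.1, -0.6]
grip_width: 0.0869
time: 34.92
position: [0.4602, -0.2354, 0.052]
tool_rot: [1.0, 0.001, -0.0, -0.0]
ft_force: [-0.5, -0.2, 1.4]
grip_width: 0.0395
time: 35.42
position: [0.4622, -0.2368, 0.165]
tool_rot: [1.0, 0.001, 0.003, 0.003]
ft_force: [0.6, -0.7, -2.1]
grip_width: 0.0393
time: 36.42
position: [0.619, -0.1443, 0.1611]
tool_rot: [1.0, 0.0, -0.001, -0.0]
ft_force: [-0.5, -0.1, -2.3]
grip_width: 0.0391
```

```bash
python3 -m pendant '[[[0,-0.5,0],0],[[0,0,40],0],[[0,0,40],0],[[0,0,20],0],[[0,0,7],0],[[0,0,1],0],[[0,0,0],0]]';python3 -m pendant '[[[0,0,1],0],[[0,0,0],0],[[0,0,0],0]]';python3 -m pendant '[[[0,0,1],0],[[0,0,0],0],[[0,0,0],0]]'
```

```text
time: 37.3
position: [0.6211, -0.1442, 0.0553]
tool_rot: [1.0, 0.001, 0.001, 0.001]
ft_force: [0.5, -0.3, -2.0]
grip_width: 0.0395
time: 37.67
position: [0.6203, -0.1438, 0.0532]
tool_rot: [1.0, 0.001, 0.0, 0.0]
ft_force: [-0.6, -0.2, -1.9]
grip_width: 0.0394
time: 38.05
position: [0.6203, -0.1438, 0.0521]
tool_rot: [1.0, 0.0, 0.0, 0.0]
ft_force: [0.0, -0.2, -0.8]
grip_width: 0.0395
```

```bash
python3 -m pendant '[[[0,0,0.7],0],[[0,0,0],0],[[0,0,0],0]]'; python3 -m pendant '[[[0,0,-0.3],0],[[0,0,0],0],[[0,0,0],0],[[0,0,0],0],[[0,0,0],0]]' 87; python3 -m pendant '[[[0,0,-20],0],[[0,0,-50],0],[[0,0,-50],0],[[0,0,-50],0],[[0,0,-30],0],[[-20,-40,0],0],[[-25,-50,0],0],[[-25,-50,0],0]]'
python3 -m pendant '[[[-25,-50,0],0],[[-25,-50,0],0],[[-25,-50,0],0],[[-25,-50,0],0],[[-25,-50,0],0],[[-25,-50,0],0],[[-25,-50,0],0],[[-25,-50,0],0]]'
python3 -m pendant '[[[-25,-50,0],0],[[-25,-50,0],0],[[-20,-40,0],0],[[0,0,0],0],[[0,0,0],0],[[0,0,0],0],[[0,0,0],0],[[0,0,0],0]]'
python3 - <<'E'
from loc import *
from rig import robot,camera
t,s=camera("top"),camera("side");o=robot.get_obs();print(o["time"],o["position"],np.abs(o["joint_velocities"]).max())
im=np.hstack([t["pixels"][130:300,90:450],s["pixels"][90:390:,180:430][:170]*0+0][:1])
im=np.vstack([cv2.resize(t["pixels"][140:290,110:450],None,fx=2,fy=2),cv2.resize(s["pixels"][160:300,150:490][:140],None,fx=2,fy=2)])
cv2.imwrite("pics/final.png",im)
for n in("t","s"):
    c={"t":t,"s":s}[n]; old=cv2.imread(f"pics/{'top' if n=='t' else 'side'}0.png")
    w=(slice(140,195),slice(105,170)) if n=="t" else (slice(100,178),slice(220,262))
    print("spray diff",np.abs(c["pixels"][w].astype(int)-old[w]).mean())
E
```

```text
time: 38.42
position: [0.6203, -0.1438, 0.052]
tool_rot: [1.0, 0.001, 0.0, 0.0]
ft_force: [-0.7, 0.2, 5.7]
grip_width: 0.0388
time: 39.05
position: [0.6202, -0.1438, 0.0514]
tool_rot: [1.0, 0.001, -0.0, -0.0]
ft_force: [1.0, 0.2, -1.0]
grip_width: 0.0809
time: 40.05
position: [0.5493, -0.0027, 0.2532]
tool_rot: [1.0, -0.0, 0.001, 0.0]
ft_force: [-0.3, 0.0, 0.3]
grip_width: 0.0869
time: 41.05
position: [0.3487, 0.3977, 0.2532]
tool_rot: [1.0, 0.001, 0.001, -0.001]
ft_force: [1.4, 0.2, -0.8]
grip_width: 0.0867
time: 42.05
position: [0.28, 0.5353, 0.2517]
tool_rot: [1.0, -0.0, 0.0, 0.0]
ft_force: [0.1, -0.0, -1.1]
grip_width: 0.0873
42.15 [0.2798392  0.53560252 0.2516182 ] 0.0045670873324683775
spray diff 0.5019114219114219
spray diff 0.6243386243386243
```

View pics/final.png

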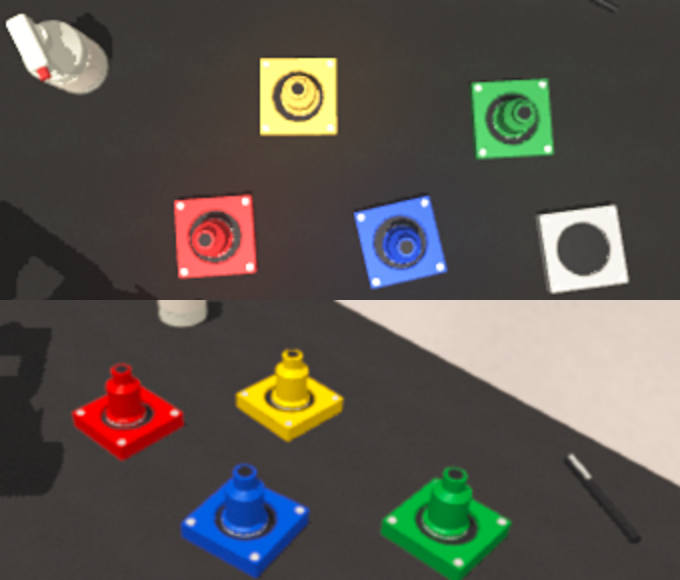

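All four are upright and inside the recesses of their own pads. In crop pixels they're at yellow (298,95), green (513,118), red (214,237) and blue (401,241). The apparent lean in the top view is perspective; the side view shows them vertical. The park pad is empty and the spray bottle hasn't changed.

```bash
python3 -c "
from rig import order;print(order.hand_in())"
```

```text
the job is handed in; nothing more can be done
None
```

All four resistors are on the pads of their own colour, and I handed the job in at about 42 s of the 136 s allowed. I parked green on the grey pad, moved blue, yellow and red home in that order, then moved green home. Each part was lowered until the wrist force showed light contact (about 5–9 N) before I opened the gripper.

- **Final pictures:** the top and side views show every part upright inside its recess, the grey pad empty and the arm clear. The area around the spray bottle matches the first pictures apart from slight noise.
- **Check that failed:** the position fit for blue on the blue pad was invalid, because part and pad share a colour. I judged the final placings by eye and by the measured tool positions, which were within about 2 mm of the pad centres.
- **Small disagreement:** the top and side cameras differed by up to about 5 mm on the park pad and the green part. That is well inside the 10 mm of slack in the recess.

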